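Load two drilled plates onto the welding fixture's posts

ROBOT

A 7-joint arm with a two-finger parallel gripper is mounted at the origin on the work surface. World frame = base frame: x ahead of the robot, y to its left, z up, the work surface at z = 0. Lengths are in m, angles in rad, forces in N, time in s.
With the tool pointing down it reaches from about 0.425 to 0.975 m from the base axis. Payload 16.7 kg.
Tool frame: the origin (TCP) lies between the finger pads; the fingertips stand 25 mm ahead of it and the grasp point (between the pads) lies 6 mm ahead of it (robot.tip_extent is the distance from the TCP to the fingertips, in m); z points along the fingers, y is the line along which they close (so a half turn about z gives the same grasp; the last joint's range is limited). The gripper opens to 85 mm and grips with 20 to 120 N. Pads are 22 mm wide; open, the fingers measure 114 mm over their backs; the gripper's body (76 mm by 85 mm) begins 54 mm behind the grasp point. The pads swing forward as they close: fully open they stand 13 mm farther back than shut.
Start: joints at [-1.312, 0.426, 0.074, 1.606, -0.034, 1.111, -0.067], TCP at [0.268, 0.62, 0.256] pointing down, gripper open.
Joint ranges: [-2.85, 2.85], [-0.5, 2.14], [-1.23, 1.37], [0.21, 2.46], [-1.02, 4.16], [0.16, 2.05], [-2.73, 2.73]. Speed limits (rad/s): [1.89, 1.89, 2.39, 2.39, 3.01, 3.01, 3.01].

INTERFACE

Orientations are given as a unit quaternion [w, x, y, z].
In Python, from workcell import robot, viewer gives the robot as it stands.
- The arm moves only by the shell command python3 -m jog 'ROWS' [FORCE]. ROWS is JSON, a list of rows, each a list of 7 numbers: the gripper command: -1 is shut, 1 is fully open, values between are in proportion, then the shift along the tool's x, y, z each as a share of 1 m, from -1 to 1, then the turn, a rotation vector about the tool's x, y, z each as a share of pi/4 rad, from -1 to 1. A call has exactly 8 rows; each row shifts and turns the commanded pose from where the row before left it, along the tool's axes as they then stand; what a row does not reach is not made up. A row lasts 1/8 s, in which the tool goes at most 62.5 mm and 10.7 degrees, less where a joint would pass 70% of its speed; a pose out of reach is approached as far as the arm can. A call with a number of a shift or a turn outside -1 to 1 is refused whole. A call with a gripper value outside its range is refused whole. The fingers move at their own pace and stop on an object; FORCE is the grip in N (left out, the last holds). Time passes only in rows, so rows that do not move let the fingers close, or fill a call up. It gives the time, the measured TCP pose, the force, the opening and the grip force at its end, in the units of the state.
- robot.sense(): the state, without advancing time (a new reading comes with each control period).
- viewer.camera(name): name is "scene" or "top"; returns a dict with "pixels" (420x560x3 uint8, red, green, blue), "fx", "fy", "cx", "cy" (pixels), "k1" (the pictures are not rectified: a ray, as slopes to the right and down, at radius r is drawn at 1 + k1 r^2 times it, then the intrinsics apply), "cam_to_world" (4x4, takes a point from camera to world coordinates). Camera axes: x right, y up, looking along -z (the intrinsics and any distortion apply to the point x, -y, -z); pixel columns grow to the right and rows downward; lengths in m; the calibration is good to about 2 mm. A picture is of the moment at which its call begins. There is no depth.
- robot.sign_off(): hands the job in; it is judged then, once.
The state is a dict: "time": time; "qpos": joint angles; "joint_vel": joint speeds; "effort": joint torques, N m; "tcp_pos": TCP position; "orientation": TCP orientation; "wrist_force": force on the tool from outside, world axes, zero at the start; "moment": the same for the moment, N m; "grip_width": finger opening in m; "gripper_force": force on a finger pad.
Only numpy, scipy, OpenCV 4.12 (cv2) and the standard library are available. Lean on these libraries where they do the work, as an engineer would, in place of code of your own. Each camera call takes 0.05 s, during which the arm holds its last target. There are 200 camera calls.

TASK

Load the welding fixture from the sloping rack: lower the narrow plate over all three locating posts until it lies flat on the fixture's seat, then stack the wide plate over the same posts, flat on top of the narrow one. Lower the plates all the way down rather than dropping them, and do not push aside or tip the U-shaped bracket standing between rack and fixture.

Things in the scene. Friction and masses are not known exactly. Their poses are not given: they have to be found in the camera images.
- narrow_plate: Plain steel plate 140 x 44 x 8 mm, about 0.38 kg, the narrower of the two. Three 12 mm through holes at (x, y) = (-45, -10.5), (-45, 10.5), (45, 0) mm. Origin: centre of its underside; x along its length to the single-hole end, z out of its upper face. At the start it lies on a rack bed sloping at 25 degrees, x pointing up the slope, away from the robot; its long edges overhang the bed.
- wide_plate: Plain steel plate 140 x 62 x 8 mm, about 0.53 kg, the wider of the two. Three 12 mm through holes at (x, y) = (-45, -10.5), (-45, 10.5), (45, 0) mm. Origin: centre of its underside; x along its length to the single-hole end, z out of its upper face. At the start it lies on a rack bed sloping at 25 degrees, x pointing up the slope, away from the robot; its long edges overhang the bed.
- rack: Fixed feed rack, grey base 180 x 200 mm, 150 mm high. Two dark sloping beds (34 mm wide, 24 mm thick, 25 degrees, low end to -x) at y = +65 and -65 mm hold one plate each, either way; 110 mm above the table under a plate's centre. A lip 12 mm proud stops the plate's lower end. Fingers can reach 20 mm below the plate beside the bed. Origin: centre of its underside; z up.
- fixture: Fixed welding fixture: grey base 240 x 110 x 12 mm with a dark riser block 146 x 34 mm, its top (the seat) 55 mm above the table, carrying three posts (see seat). An open toggle clamp with a red handle, 155 mm high, stands at its +x end, 98 to 175 mm from the origin. Origin: on the table under the riser's centre; x along the riser to the clamp, z up.
- seat (a point): Centre of the riser's top face, axes as the fixture's. Three upright 9 mm posts rise 32 mm above it, the last 10 mm tapering to 3 mm, at (x, y) = (-45, -10.5), (-45, 10.5), (45, 0) mm, matching the plates' holes. A seated narrow plate has its origin here, the wide plate on it 8 mm higher, axes alike.
- bracket_a: Loose finished U-shaped steel bracket, 100 x 85 mm, 95 mm high, 0.5 kg, standing between rack and fixture; not to be disturbed. Origin: centre of its underside, z up.
Not all that is in view belongs to the job. Leave any yellow look-alike of the narrow_plate alone. Leave any black look-alike of the wide_plate alone.

How it is judged:
By the outcome, as a careful person would: the job done as asked, in the order asked, and still so for the second after the job is handed in, with the robot touching nothing.
It also fails if it takes over 72 s, if anything falls off the work surface, if the arm or the gripper's body presses on something with over 40 N, if the wrist force passes 120 N, or if a joint passes its speed limit or range.

## Working session

There is one attempt and no reset: what is moved stays moved. The work goes in short steps, Python scripts to look and compute and a shell command to move; the robot and the scene stay as the last step left them, time stands still between calls to the robot, and variables do not carry over. Pictures are saved under pics/ and viewed, at most 10 in all, crops included, and the job is handed in when it is done.

```bash
ls; mkdir -p pics
python3 - <<'E'
from workcell import robot, viewer
import cv2,numpy as np,pickle
d={}
for n in("scene","top"):
    c=viewer.camera(n);d[n]=c
    cv2.imwrite(f"pics/{n}0.png",c["pixels"][:,:,::-1])
    print(n,c["fx"],c["fy"],c["cx"],c["cy"],c["k1"],np.round(c["cam_to_world"],3).tolist())
pickle.dump(d,open("c0.pkl","wb"))
s=robot.sense();print({k:np.round(v,3).tolist() for k,v in s.items()})
E
```

```text
pics
scene 500.36660187191694 500.36660187191694 278.08691404123925 204.72690020871664 -0.12551637289221182 [[0.179, -0.641, 0.746, 1.503], [0.984, 0.121, -0.132, -0.129], [-0.005, 0.758, 0.652, 0.98], [0.0, 0.0, 0.0, 1.0]]
top 511.8772396861644 511.8772396861644 273.43800189895114 203.35239815677252 -0.16875137209991126 [[-0.002, 0.992, -0.127, 0.326], [-1.0, 0.002, 0.025, 0.081], [0.025, 0.127, 0.992, 1.24], [0.0, 0.0, 0.0, 1.0]]
{'time': 0.1, 'qpos': [-1.313, 0.427, 0.074, 1.607, -0.034, 1.111, -0.067], 'joint_vel': [-0.001, -0.002, 0.001, -0.001, 0.0, 0.002, 0.001], 'effort': [0.01, -95.153, 3.773, -46.44, 0.02, 0.007, -0.0], 'tcp_pos': [0.268, 0.619, 0.256], 'orientation': [-0.0, 0.203, 0.979, -0.001], 'wrist_force': [0.174, 0.609, 0.892], 'moment': [-0.031, -0.024, 0.034], 'gripper_force': 0.0, 'grip_width': 0.085}
```

View pics/scene0.png

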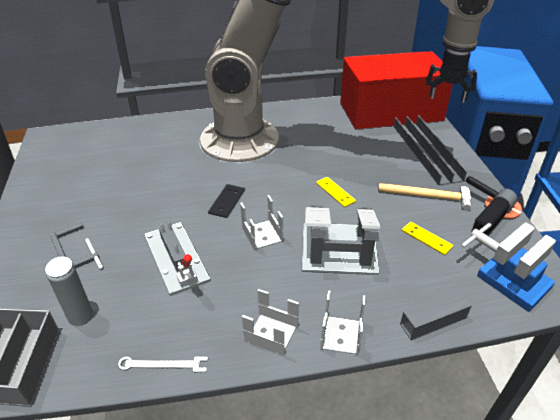

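View pics/top0.png

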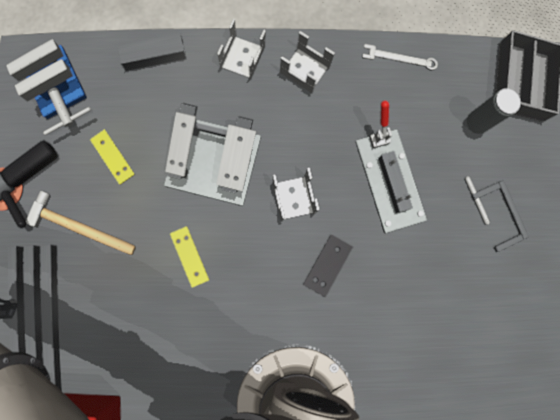

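Top view: the rack is at about (212,155), with grey plates at (180,142) and (237,155). The fixture is at (392,180) with its clamp handle at (385,112), and bracket_a is at (294,197).

Candidates for the narrow plate are rack-left (180,142), yellow (111,156) and yellow (189,257). For the wide plate they are rack-right (237,155) and black (327,265). I choose the two grey plates on the rack and will check them in a close crop.

```bash
cat > h.py <<'E'
import numpy as np,cv2,pickle
def ray(c,u,v):
    K=np.array([[c["fx"],0,c["cx"]],[0,c["fy"],c["cy"]],[0,0,1]])
    x,y=cv2.undistortPoints(np.array([[[u,v]]],float),K,np.array([c["k1"],0,0,0.]))[0,0]
    M=np.array(c["cam_to_world"]);d=M[:3,:3]@[x,-y,-1];return M[:3,3],d/np.linalg.norm(d)
def onplane(c,u,v,p,n):
    o,d=ray(c,u,v);return o+d*(np.dot(np.subtract(p,o),n)/np.dot(d,n))
def onz(c,u,v,z): return onplane(c,u,v,[0,0,z],[0,0,1])
def tri(c1,a,c2,b):
    o1,d1=ray(c1,*a);o2,d2=ray(c2,*b)
    t=np.linalg.lstsq(np.c_[d1,-d2],o2-o1,rcond=None)[0]
    p,q=o1+t[0]*d1,o2+t[1]*d2;return (p+q)/2,np.linalg.norm(p-q)
def proj(c,P):
    M=np.array(c["cam_to_world"]);q=M[:3,:3].T@(np.array(P)-M[:3,3]);x,y=q[0]/-q[2],-q[1]/-q[2]
    f=1+c["k1"]*(x*x+y*y);return np.array([c["cx"]+c["fx"]*x*f,c["cy"]+c["fy"]*y*f])
E
python3 - <<'E'
import pickle,cv2,numpy as np
d=pickle.load(open("c0.pkl","rb"))
def crop(n,x,y,w,h,W,H):return cv2.resize(d[n]["pixels"][y:y+h,x:x+w,::-1],(W,H),interpolation=cv2.INTER_CUBIC)
a=np.hstack([crop("top",160,98,100,110,400,440),crop("top",350,98,80,140,251,440)])
cv2.imwrite("pics/crop1.png",a)
b=np.hstack([crop("scene",300,200,90,75,480,400),crop("scene",140,215,75,80,320,341)[:400].copy() if 0 else crop("scene",140,215,64,80,320,400)])
cv2.imwrite("pics/crop2.png",b)
E
```

```text
(no output)
```

View pics/crop1.png

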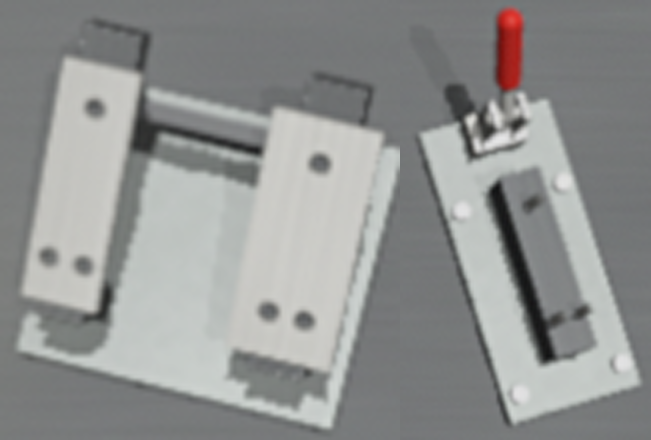

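View pics/crop2.png

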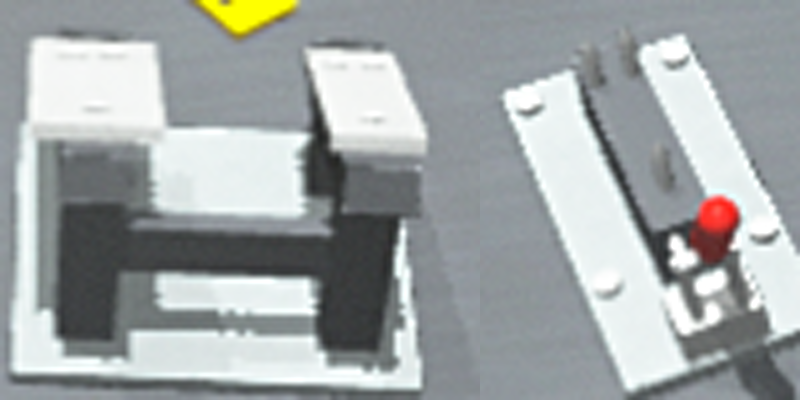

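The left plate (crop 1) has a width-to-length ratio matching 44 mm, so it is the narrow one. The right plate is the wide one. Both have the double holes at the low end, towards the robot. The fixture's single post is at the clamp end, at the image top. Next I measure.

```bash
cat > m.py <<'E'
from h import *
d=pickle.load(open("c0.pkl","rb"));t=d["top"];s=d["scene"]
g=cv2.cvtColor(t["pixels"],cv2.COLOR_RGB2GRAY);hsv=cv2.cvtColor(t["pixels"],cv2.COLOR_RGB2HSV)
def quad(cnt):
    h=cv2.convexHull(cnt)
    for e in np.linspace(1,12,60):
        q=cv2.approxPolyDP(h,e,True)
        if len(q)==4:return q[:,0].astype(float)
def refine(cnt,q):  # fit each side by a line, intersect
    P=cv2.convexHull(cnt,returnPoints=True)[:,0].astype(float);C=cnt[:,0].astype(float);L=[]
    for i in range(4):
        a,b=q[i],q[(i+1)%4];u=(b-a)/np.linalg.norm(b-a);n=np.array([-u[1],u[0]])
        tt=(C-a)@u/np.linalg.norm(b-a);dd=abs((C-a)@n);S=C[(dd<1.6)&(tt>.1)&(tt<.9)]
        vx,vy,x,y=cv2.fitLine(S.astype(np.float32),cv2.DIST_HUBER,0,.01,.01).ravel();L.append(np.cross([x,y,1],[x+vx,y+vy,1]))
    r=[]
    for i in range(4):
        p=np.cross(L[i-1],L[i]);r.append(p[:2]/p[2])
    return np.array(r)
E
python3 - <<'E'
from m import *
print("grey levels",g[150,180],g[155,237],g[190,225],g[190,385],g[175,390],g[195,398])
S=4;G=cv2.resize(g,None,fx=S,fy=S,interpolation=cv2.INTER_CUBIC)
def px(p):return (np.array(p)+.5)/S-.5
for nm,seed,W in(("narrow",(180,145),44),("wide",(237,160),62)):
    for th in (205,212):
        m=(G>th).astype(np.uint8);m=cv2.morphologyEx(m,cv2.MORPH_OPEN,np.ones((9,9)))
        n,l=cv2.connectedComponents(m);k=l[seed[1]*S,seed[0]*S]
        cs,h=cv2.findContours((l==k).astype(np.uint8),cv2.RETR_CCOMP,cv2.CHAIN_APPROX_NONE)
        o=max(cs,key=cv2.contourArea);q=px(refine(o,quad(o)))
        hs=[px(np.array(cv2.minEnclosingCircle(c)[0])) for i,c in enumerate(cs) if h[0][i][3]>=0 and cv2.contourArea(c)>60]
        yaw=-.25;ctr=np.array([.7,.2,.1173])
        for _ in range(10):
            ex=np.array([np.cos(yaw)*np.cos(.4363),np.sin(yaw)*np.cos(.4363),np.sin(.4363)]);ey=np.array([-np.sin(yaw),np.cos(yaw),0]);nz=np.cross(ex,ey)
            ctr[2]=.11+.008*np.cos(.4363)
            P=np.array([onplane(t,*u,ctr,nz) for u in q]);ctr=P.mean(0)*[1,1,0]+[0,0,ctr[2]]
            P=P[np.argsort((P-ctr)@ex)];v=P[2:].mean(0)-P[:2].mean(0);yaw=np.arctan2(v[1],v[0])
        sz=[np.ptp((P-ctr)@ex),np.ptp((P-ctr)@ey)]
        H=np.array([onplane(t,*u,ctr,nz)-ctr for u in hs])
        print(nm,th,q.round(1).tolist(),"ctr",ctr.round(4),"yaw",np.degrees(yaw).round(2),"size",np.round(sz,4));print(" holes mm",(1e3*np.c_[H@ex,H@ey]).round(1).tolist())
# fixture base
sm=cv2.resize(t["pixels"],None,fx=S,fy=S,interpolation=cv2.INTER_CUBIC).astype(int)
for th in(150,165):
    m=(G>th).astype(np.uint8);n,l=cv2.connectedComponents(m);k=l[200*S,382*S]
    cs,_=cv2.findContours((l==k).astype(np.uint8),cv2.RETR_EXTERNAL,cv2.CHAIN_APPROX_NONE);o=max(cs,key=cv2.contourArea)
    q=px(refine(o,quad(o)));P=np.array([onz(t,*u,.012) for u in q]);c=P.mean(0);P=P[np.argsort(P[:,0])]
    print("fixbase",th,q.round(1).tolist(),P.round(4).tolist(),"ctr",c.round(4),[np.linalg.norm(P[i]-P[j]).round(4) for i in range(4) for j in range(i)])
    v=P[2:].mean(0)-P[:2].mean(0);print("yaw",np.degrees(np.arctan2(v[1],v[0])))
E
```

```text
grey levels 196 202 114 191 137 134
narrow 205 [[559.4, -0.4], [559.4, 419.4], [-0.4, 419.4], [-0.4, -0.4]] ctr [0.3778 0.0198 0.1173] yaw 1.47 size [1.1177 1.5616]
 holes mm [[-434.9, -157.5], [-408.1, -141.7], [-330.3, -107.1], [-279.8, -44.0], [-57.9, 209.1], [37.9, 225.6], [44.7, -220.0], [67.9, 492.7], [87.9, 535.9], [66.2, -292.5], [97.8, 549.5], [107.9, -8.8], [177.0, -172.6], [196.4, -242.0], [225.5, -197.1], [286.8, 458.4], [312.8, -470.6], [379.9, 504.4], [381.2, -38.3], [402.8, -229.2], [421.3, 519.5], [402.3, 91.5]]
narrow 212 [[559.4, -0.4], [559.4, 419.4], [-0.4, 419.4], [-0.4, -0.4]] ctr [0.3778 0.0198 0.1173] yaw 1.47 size [1.1177 1.5616]
 holes mm [[-312.4, -80.9], [-283.7, -47.7], [44.8, -219.7], [66.2, -292.5], [85.3, 556.5], [123.7, 535.3], [107.5, -9.7], [177.1, -172.3], [195.9, -241.6], [225.5, -197.4], [312.6, -470.5], [387.0, -289.1], [380.8, -38.4], [398.8, -227.8], [407.5, -169.4], [417.2, -170.7], [401.9, 93.1]]
wide 205 [[559.4, -0.4], [559.4, 419.4], [-0.4, 419.4], [-0.4, -0.4]] ctr [0.3778 0.0198 0.1173] yaw 1.47 size [1.1177 1.5616]
 holes mm [[-434.9, 
[... 312 characters left out ...]
9.2], [421.3, 519.5], [402.3, 91.5]]
wide 212 [[559.4, -0.4], [559.4, 419.4], [-0.4, 419.4], [-0.4, -0.4]] ctr [0.3778 0.0198 0.1173] yaw 1.47 size [1.1177 1.5616]
 holes mm [[-312.4, -80.9], [-283.7, -47.7], [44.8, -219.7], [66.2, -292.5], [85.3, 556.5], [123.7, 535.3], [107.5, -9.7], [177.1, -172.3], [195.9, -241.6], [225.5, -197.4], [312.6, -470.5], [387.0, -289.1], [380.8, -38.4], [398.8, -227.8], [407.5, -169.4], [417.2, -170.7], [401.9, 93.1]]Traceback (most recent call last):
  File "<stdin>", line 26, in <module>
  File "m.py", line 12, in refine
    a,b=q[i],q[(i+1)%4];u=(b-a)/np.linalg.norm(b-a);n=np.array([-u[1],u[0]])
        ~^^^
TypeError: 'NoneType' object is not subscriptable
```

```bash
cat > m2.py <<'E'
from m import *
S=4
def px(p):return (np.array(p)+.5)/S-.5
up=lambda a:cv2.resize(a,None,fx=S,fy=S,interpolation=cv2.INTER_CUBIC)
def hole(g,u,v,r=3.6):   # darkness-weighted centroid around a guess
    for _ in range(6):
        yy,xx=np.mgrid[0:g.shape[0],0:g.shape[1]];m=np.hypot(xx-u,yy-v)<r
        w=np.clip(np.median(g[np.hypot(xx-u,yy-v)<r+1.5])-12-g.astype(float),0,None)*m;u,v=(w*xx).sum()/w.sum(),(w*yy).sum()/w.sum()
    return u,v
E
python3 - <<'E'
from m2 import *
p=t["pixels"];print("plate",p[145,178],p[160,237],"base",p[170,210],p[200,385])
L=np.array([[45,0],[-45,10.5],[-45,-10.5]])/1e3
G={}
for nm,gs in(("narrow",[(183.5,124.8),(172,162),(181,164.2)]),("wide",[(239.7,138.5),(227,175.7),(236,178)])):
    q=[hole(g,*u) for u in gs]
    yaw=-.25;ctr=np.array([.7,.2,0])
    for _ in range(15):
        ex=np.array([np.cos(yaw)*np.cos(.4363),np.sin(yaw)*np.cos(.4363),np.sin(.4363)]);ey=np.array([-np.sin(yaw),np.cos(yaw),0]);nz=np.cross(ex,ey)
        ctr[2]=.11+.008*np.cos(.4363)
        P=np.array([onplane(t,*u,ctr,nz) for u in q])
        c=np.mean([P[i]-L[i,0]*ex-L[i,1]*ey for i in range(3)],0);ctr=c*[1,1,0]+[0,0,ctr[2]]
        v=P[0]-(P[1]+P[2])/2;yaw=np.arctan2(v[1],v[0])
    D=P-ctr
    print(nm,np.round(q,1).tolist(),"topctr",ctr.round(4),"yaw",np.degrees(yaw).round(2),"holes",(1e3*np.c_[D@ex,D@ey]).round(1).tolist())
Gu=up(g);sat=up(p).astype(int)
for th in(155,170):
    m=(Gu>th).astype(np.uint8);m[:128*S]=0;m=cv2.morphologyEx(m,cv2.MORPH_OPEN,np.ones((5,5)));n,l=cv2.connectedComponents(m);k=l[205*S,382*S]
    cs,_=cv2.findContours((l==k).astype(np.uint8),cv2.RETR_EXTERNAL,cv2.CHAIN_APPROX_NONE);o=max(cs,key=cv2.contourArea)
    q=px(refine(o,quad(o)));P=np.array([onz(t,*u,.012) for u in q]);c=P.mean(0);P=P[np.argsort(P[:,0])]
    v=P[2:].mean(0)-P[:2].mean(0)
    print("base",th,q.round(1).tolist(),"ctr",c.round(4),[np.linalg.norm(P[i]-P[j]).round(4) for i in range(4) for j in range(i)],"yaw",np.degrees(np.arctan2(v[1],v[0])))
# riser top
m=((Gu>85)&(Gu<150)).astype(np.uint8)
for i,u in enumerate([(390,165),(396,190)]):print(g[u[1],u[0]])
# post tips predicted
yaw=np.arctan2(v[1],v[0]);ex=np.array([np.cos(yaw),np.sin(yaw),0]);ey=np.array([-ex[1],ex[0],0])
for z in(.055,.087):
  for a,b in L: 
    X=c*[1,1,0]+[0,0,z]+a*ex+b*ey;print(z,"top",proj(t,X).round(1),"scene",proj(s,X).round(1))
E
```

```text
plate [197 197 193] [203 203 199] base [193 198 195] [197 201 199]
narrow [[183.2, 124.5], [171.7, 161.7], [180.4, 163.9]] topctr [0.604  0.2641 0.1173] yaw -14.19 holes [[45.1, -0.0], [-45.0, 10.4], [-45.1, -10.4]]
wide [[239.5, 138.4], [226.7, 175.4], [235.6, 177.7]] topctr [0.5723 0.138  0.1173] yaw -14.06 holes [[44.9, 0.0], [-44.9, 10.4], [-45.1, -10.4]]Traceback (most recent call last):
  File "<stdin>", line 20, in <module>
  File "m.py", line 12, in refine
    a,b=q[i],q[(i+1)%4];u=(b-a)/np.linalg.norm(b-a);n=np.array([-u[1],u[0]])
        ~^^^
TypeError: 'NoneType' object is not subscriptable
```

Run:
```python
from m2 import *
L=np.array([[45,0],[-45,10.5],[-45,-10.5]])/1e3
Gu=up(g);q0=(np.array([(356.4,139.4),(396.8,129.8),(426.4,219.7),(385,233)])+.5)*S
import m
def refine4(C,q):
    Ls=[]
    for i in range(4):
        a,b=q[i],q[(i+1)%4];l=np.linalg.norm(b-a);u=(b-a)/l;n=np.array([-u[1],u[0]])
        tt=(C-a)@u/l;dd=abs((C-a)@n);s_=C[(dd<8)&(tt>.06)&(tt<.94)]
        vx,vy,x,y=cv2.fitLine(s_.astype(np.float32),cv2.DIST_HUBER,0,.01,.01).ravel();Ls.append(np.cross([x,y,1],[x+vx,y+vy,1]))
    return np.array([(lambda p:p[:2]/p[2])(np.cross(Ls[i-1],Ls[i])) for i in range(4)])
for th in(150,165):
    cs,_=cv2.findContours((Gu>th).astype(np.uint8),cv2.RETR_LIST,cv2.CHAIN_APPROX_NONE)
    C=np.vstack([c[:,0] for c in cs]).astype(float);q=q0
    for _ in range(3):q=refine4(C,q)
    q=px(q);P=np.array([onz(t,*u,.012) for u in q]);c=P.mean(0);v=P[0]+P[1]-P[2]-P[3];yaw=np.arctan2(v[1],v[0])
    print("base",th,q.round(1).tolist(),"ctr",c.round(4),[np.linalg.norm(P[i]-P[i-1]).round(4) for i in range(4)],"yaw",np.degrees(yaw))
ex=np.array([np.cos(yaw),np.sin(yaw),0]);ey=np.array([-ex[1],ex[0],0])
T=up(t["pixels"]);Sc=up(s["pixels"])
for z,col in((.055,(255,0,0)),(.087,(0,255,0))):
  for a,b in L:
    X=c*[1,1,0]+[0,0,z]+a*ex+b*ey
    for im,cam in((T,t),(Sc,s)):
        u=(proj(cam,X)+.5)*S;cv2.circle(im,tuple(int(k) for k in u),2,col,-1)
  for a,b in((.073,.017),(.073,-.017),(-.073,.017),(-.073,-.017)):
    if z<.06:
      X=c*[1,1,0]+[0,0,z]+a*ex+b*ey
      for im,cam in((T,t),(Sc,s)):
        u=(proj(cam,X)+.5)*S;cv2.circle(im,tuple(int(k) for k in u),2,(255,255,0),-1)
a=T[140*S:225*S,360*S:430*S];b=Sc[215*S:295*S,140*S:215*S]
a=cv2.resize(a,(400,486));b=cv2.resize(b,(400,427));b=np.vstack([b,np.zeros((59,400,3),np.uint8)])
cv2.imwrite("pics/chk.png",np.hstack([a,b])[:,:,::-1])
# bracket: bright pixels
```

```text
base 150 [[356.1, 140.0], [396.6, 128.6], [426.6, 219.8], [385.3, 232.2]] ctr [ 0.5423 -0.2417  0.012 ] [np.float64(0.2393), np.float64(0.1089), np.float64(0.24), np.float64(0.1095)] yaw 16.299927844781827
base 165 [[356.5, 140.2], [396.4, 129.2], [426.2, 219.5], [385.4, 231.9]] ctr [ 0.5421 -0.2416  0.012 ] [np.float64(0.2377), np.float64(0.1072), np.float64(0.2379), np.float64(0.1084)] yaw 16.30636903310287
```

View pics/chk.png

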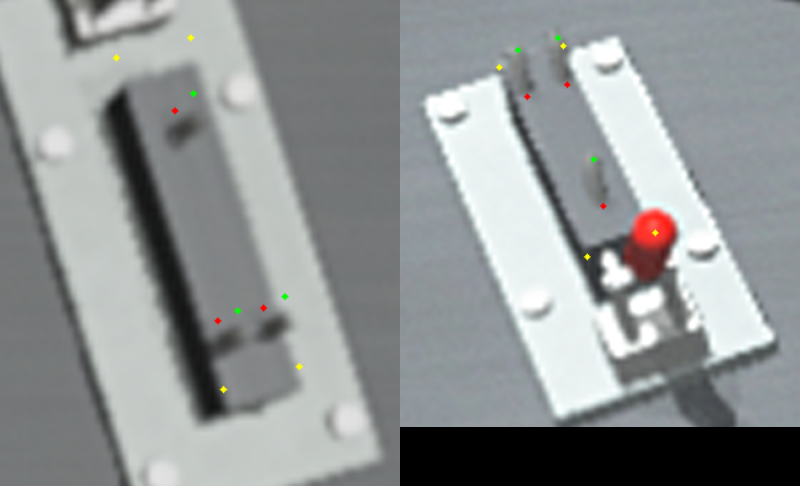

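The base and riser centres differ: in the top crop the marked points sit about 10 mm (24 px) too far along +x of the riser and post images. I will take the fixture origin from the riser's own edges and plan the first move.

```bash
cat > plan.py <<'E'
from h import *
from scipy.spatial.transform import Rotation as Ro
def cur():
    from workcell import robot
    s=robot.sense();q=s["orientation"];return np.array(s["tcp_pos"]),Ro.from_quat([q[1],q[2],q[3],q[0]]),s
def rows(p0,R0,p1,R1,n,grip=1):
    w=(R0.inv()*R1).as_rotvec();p=p0.copy();R=R0;out=[]
    for i in range(n):
        tgt=p0+(p1-p0)*(i+1)/n;dl=np.round(R.inv().apply(tgt-p),4);wr=np.round(w/n/(np.pi/4),3)
        out.append([grip,*dl.tolist(),*wr.tolist()]);p=p+R.apply(dl);R=R*Ro.from_rotvec(wr*np.pi/4)
    print("shift",np.linalg.norm(p1-p0).round(4),"turn",np.degrees(np.linalg.norm(w)).round(1),"->",p1.round(4))
    for r in out:print(r)
def plate(ctr_top,yaw_deg,slope=25):
    R=Ro.from_euler("ZY",[yaw_deg,-slope],degrees=True);return np.array(ctr_top),R   # plate frame
def tool(R): return R*Ro.from_euler("Y",180,degrees=True)  # x=-ex,y=ey,z=-n
NAR=plate([.604,.2641,.1173],-14.15);WID=plate([.5723,.138,.1173],-14.1)
def grasp(P,back=0.):   # TCP at grasp + back along normal
    c,R=P;return c+R.apply([0,0,-.004+.006+back]),tool(R)
E
python3 - <<'E'
from m2 import *
from plan import *
L=np.array([[45,0],[-45,10.5],[-45,-10.5]])/1e3
c=np.array([.5422,-.2417,0]);yaw=np.radians(16.3);ex=np.array([np.cos(yaw),np.sin(yaw),0]);ey=np.array([-ex[1],ex[0],0])
Gf=up(g).astype(float)
def edge(A,B,axis):   # strongest gradient crossing along segments perpendicular to edge
    return None
def scan(o,dirv,lo,hi,sign):  # world scan on z=.055, find extremal gradient
    k=np.arange(lo,hi,.0004);v=[]
    for a in k:
        u=(proj(t,o+a*dirv)+.5)*S-.5;v.append(cv2.getRectSubPix(Gf.astype(np.float32),(3,3),tuple(map(float,u))).mean())
    d=np.gradient(cv2.GaussianBlur(np.array(v)[None],(0,0),2)[0])*sign;return k[d.argmax()],d.max()
z=np.array([0,0,.055]);o=c+z-.01*ex
print("-y side", [scan(o+a*ex,-ey,.008,.028,1)[0].round(4) for a in np.linspace(-.06,.06,9)])
print("+y side", [scan(o+a*ex,ey,.008,.028,-1)[0].round(4) for a in np.linspace(-.06,.06,9)])
print("-x end", [scan(o+b*ey,-ex,.06,.09,1)[0].round(4) for b in np.linspace(-.012,.012,5)])
print("+x end", [scan(o+b*ey,ex,.06,.09,1)[0].round(4) for b in np.linspace(-.012,.012,5)])
p,R,st=cur();rows(p,R,*grasp(NAR,.09),7)
E
```

```text
-y side [np.float64(0.0156), np.float64(0.0184), np.float64(0.0156), np.float64(0.0156), np.float64(0.016), np.float64(0.0156), np.float64(0.0156), np.float64(0.0152), np.float64(0.0152)]
+y side [np.float64(0.0184), np.float64(0.018), np.float64(0.0184), np.float64(0.018), np.float64(0.018), np.float64(0.018), np.float64(0.018), np.float64(0.018), np.float64(0.018)]
-x end [np.float64(0.0728), np.float64(0.074), np.float64(0.0744), np.float64(0.0764), np.float64(0.0752)]
+x end [np.float64(0.0728), np.float64(0.0724), np.float64(0.072), np.float64(0.0732), np.float64(0.0732)]
shift 0.4602 turn 26.6 -> [0.5663 0.2736 0.2007]
[1, -0.0588, -0.0284, 0.0079, -0.007, -0.079, -0.029]
[1, -0.0575, -0.0298, 0.0113, -0.007, -0.079, -0.029]
[1, -0.056, -0.0311, 0.0147, -0.007, -0.079, -0.029]
[1, -0.0542, -0.0325, 0.018, -0.007, -0.079, -0.029]
[1, -0.0523, -0.0338, 0.0211, -0.007, -0.079, -0.029]
[1, -0.0501, -0.0351, 0.024, -0.007, -0.079, -0.029]
[1, -0.0477, -0.0364, 0.0269, -0.007, -0.079, -0.029]
```

Fixture origin is (0.5317, -0.2435) with yaw 16.3°. Riser sides measure 33.7 x 147 mm against 34 x 146, so the fit is good. Moving above the narrow plate.

```bash
python3 -m jog '[[1,-0.029,-0.014,0.004,-0.003,-0.04,-0.015],[1,-0.029,-0.014,0.004,-0.003,-0.04,-0.014],[1,-0.029,-0.015,0.005,-0.004,-0.04,-0.015],[1,-0.029,-0.015,0.006,-0.003,-0.04,-0.014],[1,-0.028,-0.015,0.007,-0.004,-0.04,-0.015],[1,-0.028,-0.016,0.008,-0.003,-0.04,-0.014],[1,-0.027,-0.016,0.009,-0.004,-0.04,-0.015],[1,-0.027,-0.016,0.009,-0.003,-0.04,-0.014]]'
python3 -m jog '[[1,-0.026,-0.017,0.01,-0.003,-0.04,-0.015],[1,-0.026,-0.017,0.011,-0.003,-0.04,-0.014],[1,-0.025,-0.017,0.012,-0.004,-0.04,-0.015],[1,-0.025,-0.017,0.012,-0.003,-0.04,-0.014],[1,-0.024,-0.018,0.013,0,0,0],[1,-0.024,-0.018,0.013,0,0,0],[1,0,0,0,0,0,0],[1,0,0,0,0,0,0]]'
python3 - <<'E'
from plan import *
p,R,st=cur();rows(p,R,*grasp(NAR,.09),4);print(np.round(st["qpos"],2),st["wrist_force"],p)
E
```

```text
time: 1.1
tcp_pos: [0.4412, 0.4222, 0.2283]
orientation: [0.126, 0.156, 0.98, -0.015]
wrist_force: [0.2, -0.3, 0.4]
grip_width: 0.0853
gripper_force: 0.0
time: 2.1
tcp_pos: [0.5687, 0.2772, 0.2082]
orientation: [0.187, 0.132, 0.973, -0.023]
wrist_force: [0.2, 0.7, -0.2]
grip_width: 0.0854
gripper_force: 0.0
shift 0.0087 turn 3.6 -> [0.5663 0.2736 0.2007]
[1, 0.001, -0.001, 0.0016, -0.001, -0.018, -0.007]
[1, 0.001, -0.0011, 0.0016, -0.001, -0.018, -0.007]
[1, 0.0011, -0.001, 0.0016, -0.001, -0.018, -0.007]
[1, 0.0011, -0.001, 0.0016, -0.001, -0.018, -0.007]
[-0.96  0.31  0.3   1.97  0.35  0.68  0.37] [ 0.21553703  0.67512301 -0.17813028] [0.56865277 0.27722403 0.20821018]
```

```bash
python3 -m jog '[[1,0.001,-0.001,0.0016,-0.001,-0.018,-0.007],[1,0.001,-0.001,0.0016,-0.001,-0.018,-0.007],[1,0.001,-0.001,0.0016,-0.001,-0.018,-0.007],[1,0.001,-0.001,0.0016,-0.001,-0.018,-0.007],[1,0,0,0.015,0,0,0],[1,0,0,0.015,0,0,0],[1,0,0,0.015,0,0,0],[1,0,0,0,0,0,0]]'
python3 - <<'E'
from plan import *
p,R,st=cur();rows(p,R,*grasp(NAR,0),5);print(st["wrist_force"],p)
E
```

```text
time: 3.1
tcp_pos: [0.5849, 0.2683, 0.1584]
orientation: [0.213, 0.121, 0.969, -0.028]
wrist_force: [-0.4, 0.2, 0.4]
grip_width: 0.0857
gripper_force: 0.0
shift 0.0435 turn 0.2 -> [0.6032 0.2643 0.1191]
[1, -0.0001, 0.0001, 0.0087, -0.001, -0.001, 0.0]
[1, -0.0001, 0.0002, 0.0087, -0.001, -0.001, 0.0]
[1, -0.0, 0.0001, 0.0087, -0.001, -0.001, 0.0]
[1, -0.0001, 0.0001, 0.0087, -0.001, -0.001, 0.0]
[1, -0.0001, 0.0002, 0.0087, -0.001, -0.001, 0.0]
[-0.38497288  0.17122491  0.44703456] [0.58492496 0.26830338 0.15841281]
```

```bash
python3 -m jog '[[1,0,0,0.0087,0,0,0],[1,0,0,0.0087,0,0,0],[1,0,0,0.0087,0,0,0],[1,0,0,0.0087,0,0,0],[1,0,0,0.0087,0,0,0],[1,0,0,0,0,0,0],[-1,0,0,0,0,0,0],[-1,0,0,0,0,0,0]]' 50
python3 -m jog '[[-1,0,0,0,0,0,0],[-1,0,0,0,0,0,0],[-1,0,0,0,0,0,0],[-1,0,0,0,0,0,0],[-1,0,0,0,0,0,0],[-1,0,0,0,0,0,0],[-1,0,0,0,0,0,0],[-1,0,0,0,0,0,0]]'
```

```text
time: 4.1
tcp_pos: [0.6026, 0.2649, 0.1209]
orientation: [0.214, 0.12, 0.969, -0.027]
wrist_force: [0.0, -0.8, -0.4]
grip_width: 0.0514
gripper_force: 0.0
time: 5.1
tcp_pos: [0.6025, 0.2651, 0.1212]
orientation: [0.214, 0.12, 0.969, -0.026]
wrist_force: [-5.1, 0.8, 7.9]
grip_width: 0.043
gripper_force: 49.7
```

Gripped at 43 mm, which fits the 44 mm width. Lifting along the normal, then up.

```bash
python3 -m jog '[[-1,0,0,-0.003,0,0,0],[-1,0,0,-0.007,0,0,0],[-1,0,0,-0.012,0,0,0],[-1,0,0,-0.02,0,0,0],[-1,0,0,-0.03,0,0,0],[-1,0,0,-0.03,0,0,0],[-1,0,0,-0.03,0,0,0],[-1,0,0,0,0,0,0]]'
python3 - <<'E'
from plan import *
F=plate([.5317,-.2435,.055],16.3,0)
p,R,st=cur();print(R.as_euler("ZYX",degrees=True));rows(p,R,np.array([.5317,-.2435,.19]),tool(F[1]),20,-1)
E
```

```text
time: 6.1
tcp_pos: [0.5483, 0.2795, 0.2424]
orientation: [0.214, 0.12, 0.969, -0.025]
wrist_force: [1.0, 0.5, -4.8]
grip_width: 0.0426
gripper_force: 52.1
[165.84134105  24.94330571 179.82327264]
shift 0.5259 turn 39.2 -> [ 0.5317 -0.2435  0.19  ]
[-1, -0.004, -0.0256, 0.0047, -0.007, 0.027, -0.033]
[-1, -0.0034, -0.0257, 0.0044, -0.007, 0.027, -0.033]
[-1, -0.0028, -0.0258, 0.0042, -0.007, 0.027, -0.033]
[-1, -0.0022, -0.0258, 0.0041, -0.007, 0.027, -0.033]
[-1, -0.0017, -0.026, 0.0038, -0.007, 0.027, -0.033]
[-1, -0.001, -0.026, 0.0037, -0.007, 0.027, -0.033]
[-1, -0.0005, -0.0261, 0.0035, -0.007, 0.027, -0.033]
[-1, 0.0002, -0.0261, 0.0034, -0.007, 0.027, -0.033]
[-1, 0.0007, -0.026, 0.0032, -0.007, 0.027, -0.033]
[-1, 0.0014, -0.0261, 0.0031, -0.007, 0.027, -0.033]
[-1, 0.0019, -0.0261, 0.003, -0.007, 0.027, -0.033]
[-1, 0.0026, -0.026, 0.0029, -0.007, 0.027, -0.033]
[-1, 0.0032, -0.0259, 0.0029, -0.007, 0.027, -0.033]
[-1, 0.0038, -0.0259, 0.0027, -0.007, 0.027, -0.033]
[-1, 0.0044, -0.0258, 0.0028, -0.007, 0.027, -0.033]
[-1, 0.005, -0.0256, 0.0026, -0.007, 0.027, -0.033]
[-1, 0.0057, -0.0256, 0.0027, -0.007, 0.027, -0.033]
[-1, 0.0062, -0.0254, 0.0026, -0.007, 0.027, -0.033]
[-1, 0.0069, -0.0252, 0.0026, -0.007, 0.027, -0.033]
[-1, 0.0074, -0.0251, 0.0026, -0.007, 0.027, -0.033]
```

```bash
python3 -m jog '[[-1,-0.004,-0.0256,0.0045,-0.007,0.027,-0.033],[-1,-0.0034,-0.0257,0.0044,-0.007,0.027,-0.033],[-1,-0.0028,-0.0258,0.0042,-0.007,0.027,-0.033],[-1,-0.0022,-0.0258,0.004,-0.007,0.027,-0.033],[-1,-0.0017,-0.026,0.0038,-0.007,0.027,-0.033],[-1,-0.001,-0.026,0.0036,-0.007,0.027,-0.033],[-1,-0.0005,-0.026,0.0035,-0.007,0.027,-0.033],[-1,0.0002,-0.026,0.0034,-0.007,0.027,-0.033]]'
python3 -m jog '[[-1,0.0008,-0.026,0.0032,-0.007,0.027,-0.033],[-1,0.0014,-0.026,0.003,-0.007,0.027,-0.033],[-1,0.002,-0.026,0.003,-0.007,0.027,-0.033],[-1,0.0026,-0.026,0.0029,-0.007,0.027,-0.033],[-1,0.0032,-0.026,0.0028,-0.007,0.027,-0.033],[-1,0.0038,-0.026,0.0027,-0.007,0.027,-0.033],[-1,0.0044,-0.0258,0.0027,-0.007,0.027,-0.033],[-1,0.005,-0.0256,0.0026,-0.007,0.027,-0.033]]'
python3 -m jog '[[-1,0.0057,-0.0256,0.0026,-0.007,0.027,-0.033],[-1,0.0062,-0.0254,0.0026,-0.007,0.027,-0.033],[-1,0.0069,-0.0252,0.0026,-0.007,0.027,-0.033],[-1,0.0074,-0.025,0.0026,-0.007,0.027,-0.033],[-1,0,0,0,0,0,0],[-1,0,0,0,0,0,0],[-1,0,0,0,0,0,0],[-1,0,0,0,0,0,0]]'
python3 - <<'E'
from plan import *
F=plate([.5317,-.2435,.055],16.3,0)
p,R,st=cur();rows(p,R,np.array([.5317,-.2435,.15]),tool(F[1]),4,-1);print(np.round(st["qpos"],2))
E
```

```text
time: 7.1
tcp_pos: [0.541, 0.068, 0.2193]
orientation: [0.129, 0.016, 0.991, -0.018]
wrist_force: [1.1, 0.3, -3.9]
grip_width: 0.0429
gripper_force: 52.1
time: 8.1
tcp_pos: [0.5338, -0.141, 0.1992]
orientation: [0.042, -0.088, 0.995, -0.007]
wrist_force: [1.6, -0.4, -3.4]
grip_width: 0.0427
gripper_force: 52.0
time: 9.1
tcp_pos: [0.531, -0.2438, 0.1903]
orientation: [-0.0, -0.139, 0.99, -0.002]
wrist_force: [-0.0, -0.7, -4.4]
grip_width: 0.0427
gripper_force: 52.1
shift 0.0403 turn 0.4 -> [ 0.5317 -0.2435  0.15  ]
[-1, -0.0002, 0.0001, 0.0101, -0.001, -0.0, -0.002]
[-1, -0.0002, 0.0, 0.0101, -0.001, -0.0, -0.002]
[-1, -0.0002, 0.0001, 0.0101, -0.001, -0.0, -0.002]
[-1, -0.0002, 0.0, 0.01, -0.001, -0.0, -0.002]
[-0.01  0.37  0.41  1.9  -0.18  0.91  2.34]
```

```bash
python3 -m jog '[[-1,0,0,0.01,-0.001,0,-0.002],[-1,-0.0004,0,0.01,-0.001,0,-0.002],[-1,0,0,0.01,-0.001,0,-0.002],[-1,-0.0004,0,0.01,-0.001,0,-0.002],[-1,0,0,0.01,0,0,0],[-1,0,0,0.01,0,0,0],[-1,0,0,0,0,0,0],[-1,0,0,0,0,0,0]]'
python3 - <<'E'
from workcell import robot,viewer
import cv2,numpy as np,pickle
d={n:viewer.camera(n) for n in("scene","top")};d["s"]=robot.sense();pickle.dump(d,open("c1.pkl","wb"))
a=cv2.resize(d["top"]["pixels"][110:250,340:450],(400,509),interpolation=cv2.INTER_CUBIC)
b=cv2.resize(d["scene"]["pixels"][180:300,120:214],(400,509),interpolation=cv2.INTER_CUBIC)
cv2.imwrite("pics/p1.png",np.hstack([a,b])[:,:,::-1]);print(d["s"]["tcp_pos"],d["s"]["orientation"])
E
```

```text
time: 10.1
tcp_pos: [0.5318, -0.2445, 0.1305]
orientation: [-0.0, -0.142, 0.99, -0.001]
wrist_force: [0.6, 0.0, -3.5]
grip_width: 0.043
gripper_force: 52.1
[ 0.53187264 -0.2444137   0.13069122] [-1.79279270e-04 -1.42019112e-01  9.89863416e-01 -9.78953553e-04]
```

View pics/p1.png

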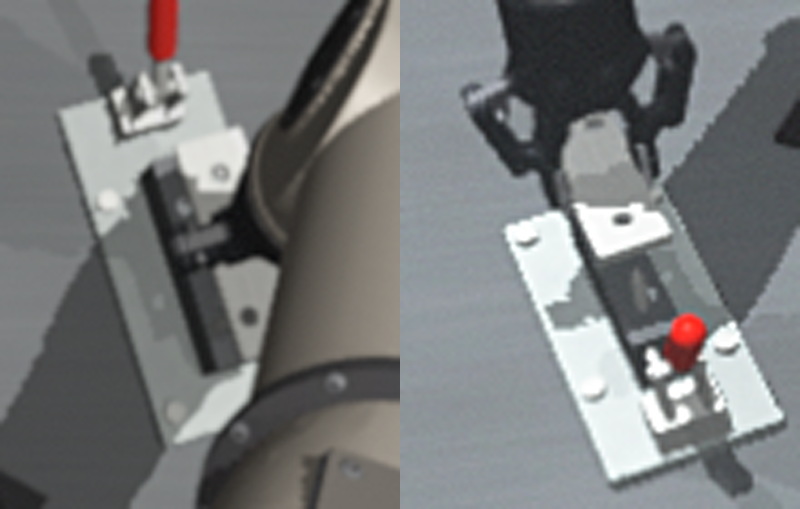

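The plate is level and held above the posts. In the top view the single hole is at about (400.5,157.3) and one double hole at (408.5,197.2). In the scene view the single hole is at (171.9,231.5) and one double hole at (166.3,209.1). I will locate these holes in both views.

```bash
cat > where.py <<'E'
from m2 import *
def run(f,q,FX,fy,zt):
    d=pickle.load(open(f,"rb"));yaw=np.radians(fy);ex=np.array([np.cos(yaw),np.sin(yaw),0]);ey=np.array([-ex[1],ex[0],0])
    w={}
    for cam,nm,u in q:
        gg=cv2.cvtColor(d[cam]["pixels"],cv2.COLOR_RGB2GRAY);h=hole(gg,*u,3.0);w[cam,nm]=h
        P=onz(d[cam],*h,zt);D=P-np.array([*FX,zt]);print(cam,nm,np.round(h,1),P.round(4),"fixture xy mm",(1e3*D@ex).round(1),(1e3*D@ey).round(1))
    for nm in {k[1] for k in w}:
        if ("top",nm) in w and ("scene",nm) in w:
            P,e=tri(d["top"],w["top",nm],d["scene"],w["scene",nm]);D=P-np.array([*FX,0]);print("tri",nm,P.round(4),"gap",e.round(4),"xy",(1e3*D@ex).round(1),(1e3*D@ey).round(1))
E
python3 - <<'E'
from where import *
run("c1.pkl",[("top","A",(400.5,157.3)),("top","B",(408.5,197.2)),("scene","A",(171.9,231.5)),("scene","C",(166.3,209.1))],(.5317,-.2435),16.3,.1287)
# posts in c0: tip & root seen in scene + top for the fixture estimate, riser checked in scene by overlay numbers
yaw=np.radians(16.3);ex=np.array([np.cos(yaw),np.sin(yaw),0]);ey=np.array([-ex[1],ex[0],0])
im=up(s["pixels"]).copy();it=up(t["pixels"]).copy()
for a,b in((.045,0),(-.045,.0105),(-.045,-.0105)):
  for z in(.055,.087):
    X=np.array([.5317,-.2435,z])+a*ex+b*ey
    for I,c in((im,s),(it,t)):cv2.circle(I,tuple(int(k) for k in (proj(c,X)+.5)*S),2,(255,0,0) if z<.06 else (0,255,0),-1)
for a in(-.073,.073):
  for b in(-.017,.017):
    X=np.array([.5317,-.2435,.055])+a*ex+b*ey
    for I,c in((im,s),(it,t)):cv2.circle(I,tuple(int(k) for k in (proj(c,X)+.5)*S),2,(255,255,0),-1)
a=cv2.resize(it[148*S:222*S,365*S:425*S],(400,493));b=cv2.resize(im[215*S:275*S,150*S:199*S],(400,493))
cv2.imwrite("pics/p2.png",np.hstack([a,b])[:,:,::-1])
E
```

```text
top A [400.2 157. ] [ 0.5736 -0.2335  0.1287] fixture xy mm 43.1 -2.1
top B [408.  196.6] [ 0.4834 -0.2479  0.1287] fixture xy mm -47.6 9.3
scene A [171.8 231.2] [ 0.5802 -0.2327  0.1287] fixture xy mm 49.6 -3.2
scene C [nan nan] [nan nan nan] fixture xy mm nan nan
tri A [ 0.5747 -0.234   0.1239] gap 0.0015 xy 44.0 -3.0m2.py:8: RuntimeWarning: invalid value encountered in scalar divide
  w=np.clip(np.median(g[np.hypot(xx-u,yy-v)<r+1.5])-12-g.astype(float),0,None)*m;u,v=(w*xx).sum()/w.sum(),(w*yy).sum()/w.sum()
  return _methods._mean(a, axis=axis, dtype=dtype,
  ret = ret.dtype.type(ret / rcount)
```

View pics/p2.png

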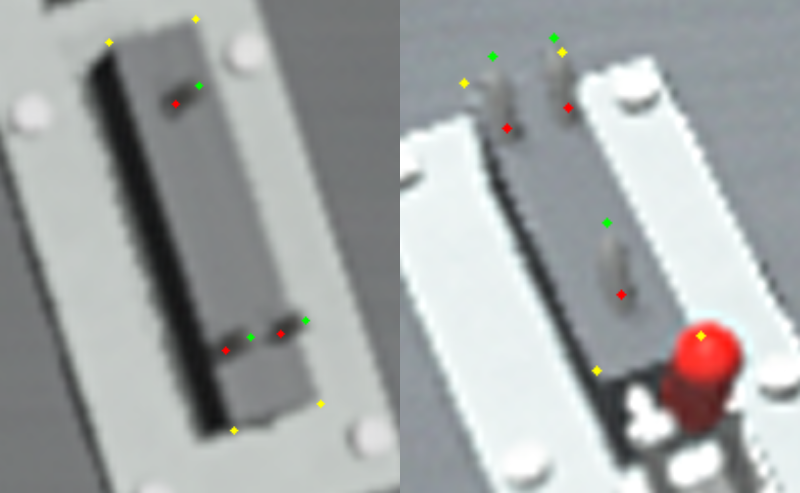

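Both views put the plate's hole about 1 to 2 mm short in x and about 2.5 mm low in y relative to the fixture. I correct by +1.4 and +2.5 mm, lower to just above the post tips, and look through the holes.

```bash
python3 -m jog '[[-1,-0.0007,0.0012,0.008,0,0,0],[-1,-0.0007,0.0013,0.008,0,0,0],[-1,0,0,0.006,0,0,0],[-1,0,0,0.002,0,0,0],[-1,0,0,0,0,0,0],[-1,0,0,0,0,0,0],[-1,0,0,0,0,0,0],[-1,0,0,0,0,0,0]]'
python3 - <<'E'
from workcell import robot,viewer
import cv2,numpy as np,pickle
d={n:viewer.camera(n) for n in("scene","top")};d["s"]=robot.sense();pickle.dump(d,open("c2.pkl","wb"))
a=cv2.resize(d["top"]["pixels"][140:210,370:425],(400,509),interpolation=cv2.INTER_CUBIC)
b=cv2.resize(d["scene"]["pixels"][205:265,150:197],(400,509),interpolation=cv2.INTER_CUBIC)
cv2.imwrite("pics/p3.png",np.hstack([a,b])[:,:,::-1]);print(d["s"]["tcp_pos"],d["s"]["orientation"])
E
```

```text
time: 11.2
tcp_pos: [0.5324, -0.2416, 0.1065]
orientation: [-0.0, -0.142, 0.99, -0.001]
wrist_force: [-0.2, -0.2, -4.2]
grip_width: 0.0431
gripper_force: 52.2
[ 0.53233633 -0.24159078  0.10637984] [-4.03570168e-04 -1.42009764e-01  9.89864771e-01 -8.94303942e-04]
```

View pics/p3.png

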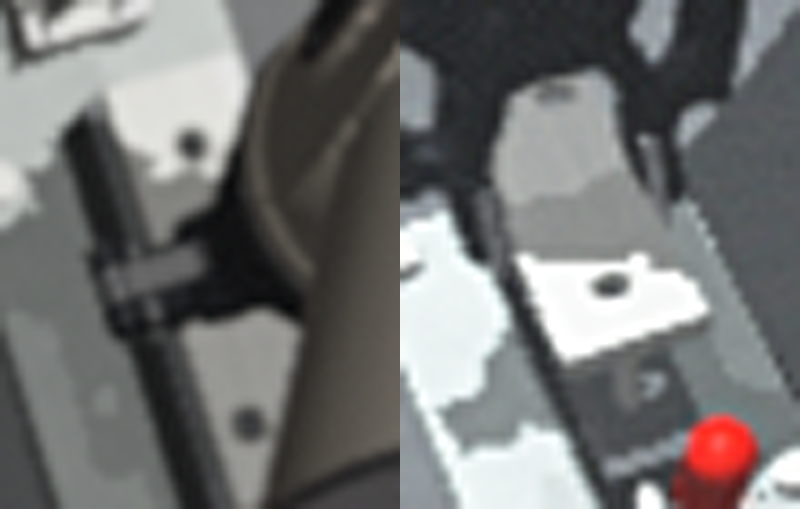

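Run:
```python
from where import *
for zt in (.1024,.1005):run("c2.pkl",[("top","A",(396.5,159.7)),("top","B",(404.4,198.3)),("scene","A",(174.7,238.5))],(.5317,-.2435),16.3,zt)
# posts as measured same way: darkness centroid of post roots in start pictures
c=t
for cam,gs in(("top",[(391.4,162.5),(400.2,199.3),(408.2,197.0)]),("scene",[(175.2,247.5),(162.3,227.0),(169.5,224.5)])):
    gg=cv2.cvtColor(d[cam]["pixels"],cv2.COLOR_RGB2GRAY)
    yaw=np.radians(16.3);ex=np.array([np.cos(yaw),np.sin(yaw),0]);ey=np.array([-ex[1],ex[0],0])
    for u,(a,b) in zip(gs,((.045,0),(-.045,.0105),(-.045,-.0105))):
        h=hole(gg,*u,4.);mid=[proj(d[cam],np.array([.5317,-.2435,z])+a*ex+b*ey).round(1).tolist() for z in(.055,.071,.087)];print(cam,np.round(h,1),mid)
```

```text
top A [395.9 159.6] [ 0.5733 -0.2305  0.1024] fixture xy mm 43.6 0.8
top B [403.8 197.9] [ 0.4841 -0.2458  0.1024] fixture xy mm -46.3 11.2
scene A [174.3 238.2] [ 0.5783 -0.2303  0.1024] fixture xy mm 48.5 -0.4
tri A [ 0.5741 -0.2311  0.0986] gap 0.0008 xy 44.2 -0.0
top A [395.9 159.6] [ 0.5737 -0.231   0.1005] fixture xy mm 43.8 0.2
top B [403.8 197.9] [ 0.4844 -0.2463  0.1005] fixture xy mm -46.2 10.6
scene A [174.3 238.2] [ 0.5763 -0.2305  0.1005] fixture xy mm 46.5 -0.1
tri A [ 0.5741 -0.2311  0.0986] gap 0.0008 xy 44.2 -0.0
top [391.4 162.4] [[391.0, 163.1], [392.6, 161.7], [394.4, 160.3]]
top [393.9 201.4] [[398.5, 200.1], [400.3, 199.2], [402.1, 198.2]]
top [406.9 197.1] [[406.6, 197.6], [408.5, 196.7], [410.4, 195.7]]
scene [177.1 249.8] [[176.7, 250.4], [175.8, 246.0], [174.9, 241.6]]
scene [161.7 231.9] [[170.1, 227.7], [169.2, 223.4], [168.3, 219.0]]
scene [170.  226.8] [[162.7, 230.1], [161.7, 225.8], [160.8, 221.4]]
```

```bash
python3 -m jog '[[-1,-0.001,-0.0002,0.003,0,0,0],[-1,0,0,0.003,0,0,0],[-1,0,0,0.003,0,0,0],[-1,0,0,0.003,0,0,0],[-1,0,0,0.003,0,0,0],[-1,0,0,0.002,0,0,0],[-1,0,0,0,0,0,0],[-1,0,0,0,0,0,0]]'
```

```text
time: 12.3
tcp_pos: [0.5334, -0.2415, 0.0894]
orientation: [-0.0, -0.142, 0.99, -0.001]
wrist_force: [-0.8, -0.1, -3.8]
grip_width: 0.0429
gripper_force: 52.2
```

```bash
python3 -m jog '[[-1,0,0,0.002,0,0,0],[-1,0,0,0.002,0,0,0],[-1,0,0,0.002,0,0,0],[-1,0,0,0.002,0,0,0],[-1,0,0,0.002,0,0,0],[-1,0,0,0,0,0,0],[-1,0,0,0,0,0,0],[-1,0,0,0,0,0,0]]'
```

```text
time: 13.3
tcp_pos: [0.5333, -0.2416, 0.0794]
orientation: [-0.0, -0.142, 0.99, -0.001]
wrist_force: [-0.6, -0.1, -4.8]
grip_width: 0.0429
gripper_force: 52.1
```

```bash
python3 -m jog '[[-1,0,0,0.002,0,0,0],[-1,0,0,0.002,0,0,0],[-1,0,0,0.002,0,0,0],[-1,0,0,0.001,0,0,0],[-1,0,0,0.001,0,0,0],[-1,0,0,0,0,0,0],[-1,0,0,0,0,0,0],[-1,0,0,0,0,0,0]]'
python3 -m jog '[[-1,0,0,0.001,0,0,0],[-1,0,0,0,0,0,0],[-1,0,0,0.001,0,0,0],[-1,0,0,0,0,0,0],[-1,0,0,0.0005,0,0,0],[-1,0,0,0,0,0,0],[-1,0,0,0,0,0,0],[-1,0,0,0,0,0,0]]'
```

```text
time: 14.3
tcp_pos: [0.5333, -0.2416, 0.0713]
orientation: [-0.0, -0.142, 0.99, -0.001]
wrist_force: [0.5, 0.6, -4.4]
grip_width: 0.0428
gripper_force: 52.2
time: 15.3
tcp_pos: [0.5333, -0.2415, 0.0688]
orientation: [-0.0, -0.142, 0.99, -0.001]
wrist_force: [-0.0, -0.0, -4.3]
grip_width: 0.043
gripper_force: 52.2
```

```bash
python3 -m jog '[[-1,0,0,0.0005,0,0,0],[-1,0,0,0,0,0,0],[-1,0,0,0.0005,0,0,0],[-1,0,0,0,0,0,0],[-1,0,0,0.0005,0,0,0],[-1,0,0,0,0,0,0],[-1,0,0,0,0,0,0],[-1,0,0,0,0,0,0]]'
python3 -m jog '[[-1,0,0,0.0005,0,0,0],[-1,0,0,0,0,0,0],[-1,0,0,0.0005,0,0,0],[-1,0,0,0,0,0,0],[-1,0,0,0,0,0,0],[-1,0,0,0,0,0,0],[-1,0,0,0,0,0,0],[-1,0,0,0,0,0,0]]'
```

```text
time: 16.3
tcp_pos: [0.5333, -0.2415, 0.0673]
orientation: [-0.0, -0.142, 0.99, -0.001]
wrist_force: [0.0, -0.1, -3.2]
grip_width: 0.0427
gripper_force: 52.2
time: 17.3
tcp_pos: [0.5333, -0.2416, 0.0672]
orientation: [-0.0, -0.142, 0.99, -0.001]
wrist_force: [-5.6, 3.4, 14.3]
grip_width: 0.0428
gripper_force: 54.0
```

Contact at TCP z 0.0672 m, force rising to 14 N, at the height expected for the seat. Releasing and retreating straight up.

```bash
python3 -m jog '[[-0.2,0,0,0,0,0,0],[0.2,0,0,0,0,0,0],[0.6,0,0,0,0,0,0],[1,0,0,0,0,0,0],[1,0,0,0,0,0,0],[1,0,0,0,0,0,0],[1,0,0,-0.003,0,0,0],[1,0,0,-0.007,0,0,0]]'
python3 -m jog '[[1,0,0,-0.015,0,0,0],[1,0,0,-0.025,0,0,0],[1,0,0,-0.03,0,0,0],[1,0,0,-0.03,0,0,0],[1,0,0,-0.03,0,0,0],[1,0,0,-0.02,0,0,0],[1,0,0,0,0,0,0],[1,0,0,0,0,0,0]]'
python3 - <<'E'
from plan import *
p,R,st=cur();g,Rg=grasp(WID,.09);print(st["gripper_force"],p);rows(p,R,g+[0,0,.03],Rg,16,1)
E
```

```text
time: 18.3
tcp_pos: [0.5332, -0.2415, 0.0765]
orientation: [-0.001, -0.142, 0.99, -0.001]
wrist_force: [-0.5, -0.9, 0.3]
grip_width: 0.0853
gripper_force: 0.0
time: 19.3
tcp_pos: [0.5331, -0.2411, 0.2263]
orientation: [-0.0, -0.142, 0.99, -0.001]
wrist_force: [-0.2, 0.1, 0.2]
grip_width: 0.0855
gripper_force: 0.0
0.0 [ 0.53312683 -0.24111064  0.22626409]
shift 0.3886 turn 39.2 -> [0.5346 0.1475 0.2307]
[1, -0.0069, 0.0233, -0.0003, 0.009, -0.034, 0.042]
[1, -0.0062, 0.0235, -0.0003, 0.009, -0.034, 0.042]
[1, -0.0054, 0.0237, -0.0003, 0.009, -0.034, 0.042]
[1, -0.0046, 0.0238, -0.0004, 0.009, -0.034, 0.042]
[1, -0.0038, 0.024, -0.0004, 0.009, -0.034, 0.042]
[1, -0.0031, 0.0241, -0.0005, 0.009, -0.034, 0.042]
[1, -0.0022, 0.0241, -0.0006, 0.009, -0.034, 0.042]
[1, -0.0015, 0.0243, -0.0007, 0.009, -0.034, 0.042]
[1, -0.0007, 0.0242, -0.0009, 0.009, -0.034, 0.042]
[1, 0.0001, 0.0243, -0.001, 0.009, -0.034, 0.042]
[1, 0.0008, 0.0243, -0.0012, 0.009, -0.034, 0.042]
[1, 0.0016, 0.0241, -0.0014, 0.009, -0.034, 0.042]
[1, 0.0024, 0.0242, -0.0016, 0.009, -0.034, 0.042]
[1, 0.0031, 0.024, -0.0019, 0.009, -0.034, 0.042]
[1, 0.0038, 0.0239, -0.0021, 0.009, -0.034, 0.042]
[1, 0.0046, 0.0237, -0.0024, 0.009, -0.034, 0.042]
```

```bash
python3 -m jog '[[1,-0.007,0.0233,-0.0003,0.009,-0.034,0.042],[1,-0.0062,0.0235,-0.0003,0.009,-0.034,0.042],[1,-0.0054,0.0237,-0.0003,0.009,-0.034,0.042],[1,-0.0046,0.0238,-0.0004,0.009,-0.034,0.042],[1,-0.0038,0.024,-0.0004,0.009,-0.034,0.042],[1,-0.003,0.024,-0.0005,0.009,-0.034,0.042],[1,-0.0022,0.024,-0.0006,0.009,-0.034,0.042],[1,-0.0015,0.0243,-0.0007,0.009,-0.034,0.042]]'
python3 -m jog '[[1,-0.0007,0.0242,-0.0009,0.009,-0.034,0.042],[1,0,0.0243,-0.001,0.009,-0.034,0.042],[1,0.0008,0.0243,-0.0012,0.009,-0.034,0.042],[1,0.0016,0.024,-0.0014,0.009,-0.034,0.042],[1,0.0024,0.024,-0.0016,0.009,-0.034,0.042],[1,0.003,0.024,-0.0019,0.009,-0.034,0.042],[1,0.0038,0.024,-0.002,0.009,-0.034,0.042],[1,0.0046,0.0237,-0.0024,0.009,-0.034,0.042]]'
python3 -m jog '[[1,0,0,0,0,0,0],[1,0,0,0,0,0,0],[1,0,0,0,0,0,0],[1,0,0,0,0,0,0],[1,0,0,0,0,0,0],[1,0,0,0,0,0,0],[1,0,0,0,0,0,0],[1,0,0,0,0,0,0]]'
python3 - <<'E'
from plan import *
p,R,st=cur();print(p);rows(p,R,*grasp(WID,.0322),6,1)
from workcell import viewer
d={n:viewer.camera(n) for n in("scene","top")};d["s"]=st;pickle.dump(d,open("c3.pkl","wb"))
a=cv2.resize(d["top"]["pixels"][130:240,350:440],(400,489),interpolation=cv2.INTER_CUBIC)
b=cv2.resize(d["scene"]["pixels"][205:295,140:214],(400,489),interpolation=cv2.INTER_CUBIC)
cv2.imwrite("pics/p4.png",np.hstack([a,b])[:,:,::-1])
E
```

```text
time: 20.3
tcp_pos: [0.5336, -0.0464, 0.2278]
orientation: [0.109, -0.009, 0.994, -0.014]
wrist_force: [0.3, 0.0, 1.0]
grip_width: 0.0852
gripper_force: 0.0
time: 21.3
tcp_pos: [0.5346, 0.1474, 0.2299]
orientation: [0.215, 0.123, 0.969, -0.026]
wrist_force: [0.7, -0.3, -0.2]
grip_width: 0.0854
gripper_force: 0.0
time: 22.3
tcp_pos: [0.5351, 0.1469, 0.2306]
orientation: [0.215, 0.122, 0.969, -0.026]
wrist_force: [-0.3, 0.2, -0.6]
grip_width: 0.0854
gripper_force: 0.0
[0.535077   0.14692949 0.23060541]
shift 0.0857 turn 0.3 -> [0.5583 0.1415 0.1483]
[1, 0.0022, 0.0001, 0.0141, -0.0, 0.0, -0.001]
[1, 0.0022, 0.0, 0.0141, -0.0, 0.0, -0.001]
[1, 0.0022, 0.0001, 0.0141, -0.0, 0.0, -0.001]
[1, 0.0022, 0.0, 0.0141, -0.0, 0.0, -0.001]
[1, 0.0022, 0.0001, 0.0142, -0.0, 0.0, -0.001]
[1, 0.0022, 0.0001, 0.0141, -0.0, 0.0, -0.001]
```

View pics/p4.png

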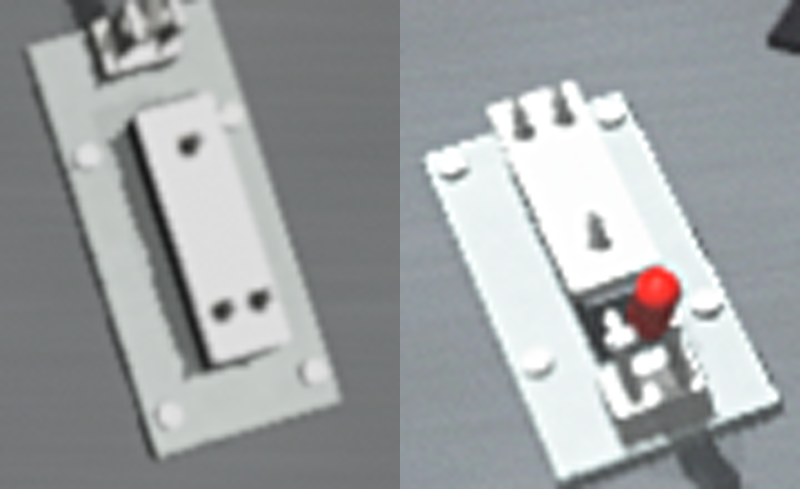

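The narrow plate lies flat on the riser with all three posts through it. In the top crop they are at (188,147), (222,310) and (260,298). Now the wide plate.

```bash
python3 -m jog '[[1,0.0022,0,0.014,0,0,-0.001],[1,0.0022,0,0.014,0,0,-0.001],[1,0.0022,0,0.014,0,0,-0.001],[1,0.0022,0,0.014,0,0,-0.001],[1,0.0022,0.0002,0.0142,0,0,-0.001],[1,0.0022,0.0001,0.0141,0,0,-0.001],[1,0,0,0,0,0,0],[1,0,0,0,0,0,0]]'
python3 - <<'E'
from plan import *
p,R,st=cur();print(p);rows(p,R,*grasp(WID,.0022),4,1)
E
```

```text
time: 23.4
tcp_pos: [0.5582, 0.1415, 0.1488]
orientation: [0.215, 0.12, 0.969, -0.027]
wrist_force: [0.4, -0.8, -1.0]
grip_width: 0.0854
gripper_force: 0.0
[0.55824764 0.14150904 0.14878851]
shift 0.0305 turn 0.0 -> [0.5706 0.1384 0.1211]
[1, 0.0, 0.0, 0.0076, -0.0, 0.0, -0.0]
[1, 0.0001, 0.0, 0.0076, -0.0, 0.0, -0.0]
[1, 0.0, 0.0, 0.0076, -0.0, 0.0, -0.0]
[1, 0.0001, 0.0, 0.0077, -0.0, 0.0, -0.0]
```

```bash
python3 -m jog '[[1,0,0,0.0076,0,0,0],[1,0,0,0.0076,0,0,0],[1,0,0,0.0076,0,0,0],[1,0,0,0.0076,0,0,0],[1,0,0,0,0,0,0],[-1,0,0,0,0,0,0],[-1,0,0,0,0,0,0],[-1,0,0,0,0,0,0]]' 60
python3 -m jog '[[-1,0,0,0,0,0,0],[-1,0,0,0,0,0,0],[-1,0,0,0,0,0,0],[-1,0,0,-0.003,0,0,0],[-1,0,0,-0.007,0,0,0],[-1,0,0,-0.012,0,0,0],[-1,0,0,-0.02,0,0,0],[-1,0,0,-0.03,0,0,0]]'
python3 -m jog '[[-1,0,0,-0.03,0,0,0],[-1,0,0,-0.02,0,0,0],[-1,0,0,0,0,0,0],[-1,0,0,0,0,0,0],[-1,0,0,0,0,0,0],[-1,0,0,0,0,0,0],[-1,0,0,0,0,0,0],[-1,0,0,0,0,0,0]]'
python3 - <<'E'
from plan import *
F=plate([.5333,-.2415,.055],16.3,0)
p,R,st=cur();rows(p,R,np.array([.5333,-.2415,.19]),tool(F[1]),16,-1)
E
```

```text
time: 24.4
tcp_pos: [0.5706, 0.1388, 0.1217]
orientation: [0.215, 0.12, 0.969, -0.026]
wrist_force: [-6.2, 1.7, 9.8]
grip_width: 0.0603
gripper_force: 62.0
time: 25.4
tcp_pos: [0.5399, 0.1453, 0.1863]
orientation: [0.214, 0.12, 0.969, -0.027]
wrist_force: [0.0, 0.4, -5.9]
grip_width: 0.0599
gripper_force: 67.7
time: 26.4
tcp_pos: [0.5206, 0.1508, 0.2315]
orientation: [0.215, 0.12, 0.969, -0.027]
wrist_force: [-0.1, -0.3, -6.0]
grip_width: 0.0603
gripper_force: 67.8
shift 0.3947 turn 39.2 -> [ 0.5333 -0.2415  0.19  ]
[-1, -0.005, -0.0236, 0.0052, -0.009, 0.034, -0.042]
[-1, -0.0044, -0.0238, 0.0049, -0.009, 0.034, -0.042]
[-1, -0.0037, -0.0239, 0.0047, -0.009, 0.034, -0.042]
[-1, -0.0031, -0.0241, 0.0043, -0.009, 0.034, -0.042]
[-1, -0.0023, -0.0242, 0.0042, -0.009, 0.034, -0.042]
[-1, -0.0017, -0.0243, 0.0039, -0.009, 0.034, -0.042]
[-1, -0.0009, -0.0244, 0.0037, -0.009, 0.034, -0.042]
[-1, -0.0003, -0.0244, 0.0035, -0.009, 0.034, -0.042]
[-1, 0.0005, -0.0244, 0.0033, -0.009, 0.034, -0.042]
[-1, 0.0011, -0.0245, 0.0032, -0.009, 0.034, -0.042]
[-1, 0.0019, -0.0244, 0.0031, -0.009, 0.034, -0.042]
[-1, 0.0027, -0.0243, 0.0029, -0.009, 0.034, -0.042]
[-1, 0.0033, -0.0243, 0.0029, -0.009, 0.034, -0.042]
[-1, 0.0041, -0.0242, 0.0028, -0.009, 0.034, -0.042]
[-1, 0.0048, -0.024, 0.0027, -0.009, 0.034, -0.042]
[-1, 0.0055, -0.0239, 0.0027, -0.009, 0.034, -0.042]
```

```bash
python3 -m jog '[[-1,-0.005,-0.0236,0.005,-0.009,0.034,-0.042],[-1,-0.0044,-0.0238,0.0049,-0.009,0.034,-0.042],[-1,-0.0037,-0.024,0.0047,-0.009,0.034,-0.042],[-1,-0.003,-0.024,0.0043,-0.009,0.034,-0.042],[-1,-0.0023,-0.0242,0.0042,-0.009,0.034,-0.042],[-1,-0.0017,-0.0243,0.0039,-0.009,0.034,-0.042],[-1,-0.001,-0.0244,0.0037,-0.009,0.034,-0.042],[-1,-0.0003,-0.0244,0.0035,-0.009,0.034,-0.042]]'
python3 -m jog '[[-1,0.0005,-0.0244,0.0033,-0.009,0.034,-0.042],[-1,0.0011,-0.0245,0.0032,-0.009,0.034,-0.042],[-1,0.0019,-0.0244,0.003,-0.009,0.034,-0.042],[-1,0.0027,-0.0243,0.003,-0.009,0.034,-0.042],[-1,0.0033,-0.0243,0.0029,-0.009,0.034,-0.042],[-1,0.004,-0.0242,0.0028,-0.009,0.034,-0.042],[-1,0.0048,-0.024,0.0027,-0.009,0.034,-0.042],[-1,0.0055,-0.024,0.0027,-0.009,0.034,-0.042]]'
python3 -m jog '[[-1,0,0,0.01,0,0,0],[-1,0,0,0.01,0,0,0],[-1,0,0,0.01,0,0,0],[-1,0,0,0.01,0,0,0],[-1,0,0,0.01,0,0,0],[-1,0,0,0.01,0,0,0],[-1,0,0,0,0,0,0],[-1,0,0,0,0,0,0]]'
python3 - <<'E'
from plan import *
F=plate([.5333,-.2415,.055],16.3,0)
p,R,st=cur();print(p,st["orientation"]);rows(p,R,np.array([.5333,-.2415,.1145]),tool(F[1]),4,-1)
E
```

```text
time: 27.4
tcp_pos: [0.5269, -0.0461, 0.211]
orientation: [0.108, -0.013, 0.994, -0.014]
wrist_force: [0.5, -0.0, -5.8]
grip_width: 0.0602
gripper_force: 67.7
time: 28.4
tcp_pos: [0.5335, -0.2423, 0.1901]
orientation: [-0.001, -0.145, 0.989, -0.002]
wrist_force: [-0.3, 0.2, -6.5]
grip_width: 0.0606
gripper_force: 67.7
time: 29.4
tcp_pos: [0.5334, -0.2418, 0.1305]
orientation: [-0.001, -0.144, 0.99, -0.002]
wrist_force: [-0.4, -0.4, -6.1]
grip_width: 0.0603
gripper_force: 67.7
[ 0.53342254 -0.24182008  0.13048555] [-7.20418167e-04 -1.44056492e-01  9.89567417e-01 -1.88041145e-03]
shift 0.016 turn 0.4 -> [ 0.5333 -0.2415  0.1145]
[-1, -0.0, 0.0001, 0.004, -0.001, -0.001, 0.001]
[-1, 0.0, 0.0001, 0.004, -0.001, -0.001, 0.001]
[-1, 0.0, 0.0001, 0.004, -0.001, -0.001, 0.001]
[-1, 0.0, 0.0001, 0.004, -0.001, -0.001, 0.001]
```

```bash
python3 -m jog '[[-1,0,0.0001,0.006,-0.001,-0.001,0.002],[-1,0,0.0001,0.006,-0.001,-0.001,0.002],[-1,0,0.0001,0.006,-0.001,-0.001,0.001],[-1,0,0,0.006,-0.001,-0.001,0.001],[-1,0,0,0,0,0,0],[-1,0,0,0,0,0,0],[-1,0,0,0,0,0,0],[-1,0,0,0,0,0,0]]'
python3 - <<'E'
from workcell import robot,viewer
import pickle
d={n:viewer.camera(n) for n in("scene","top")};d["s"]=robot.sense();pickle.dump(d,open("c4.pkl","wb"));print(d["s"]["tcp_pos"],d["s"]["orientation"])
from where import *
run("c4.pkl",[("top","A",(396,159)),("top","B",(404,197.5)),("scene","A",(174.5,238.6))],(.5317,-.2435),16.3,.1005)
a=cv2.resize(d["top"]["pixels"][140:210,370:425],(400,509),interpolation=cv2.INTER_CUBIC)
b=cv2.resize(d["scene"]["pixels"][205:265,150:197],(400,509),interpolation=cv2.INTER_CUBIC)
cv2.imwrite("pics/p5.png",np.hstack([a,b])[:,:,::-1])
E
```

```text
time: 30.4
tcp_pos: [0.5333, -0.2415, 0.1065]
orientation: [0.001, -0.142, 0.99, -0.0]
wrist_force: [0.5, -0.5, -6.1]
grip_width: 0.0606
gripper_force: 67.7
[ 0.53324838 -0.24143995  0.10640092] [ 5.82237516e-04 -1.41802517e-01  9.89894795e-01 -4.54771175e-05]
top A [396. 159.] [ 0.5751 -0.2313  0.1005] fixture xy mm 45.1 -0.5
top B [408.8 198.2] [ 0.4837 -0.2581  0.1005] fixture xy mm -50.1 -0.6
scene A [174.3 238.6] [ 0.5779 -0.2305  0.1005] fixture xy mm 48.0 -0.5
tri A [ 0.5756 -0.2312  0.0986] gap 0.0011 xy 45.6 -0.6
```

View pics/p5.png

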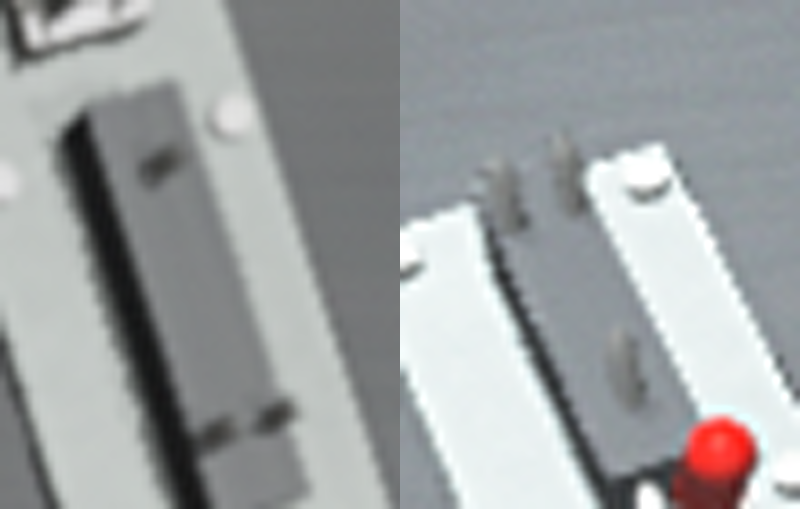

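That picture was the stored start image (a variable was overwritten), but the hole measurement did use the new one. It puts the wide plate's single hole at (45.1,-0.5), against (44.8,0.0) where the narrow plate went on cleanly. Lowering gently while watching the force.

```bash
python3 -m jog '[[-1,0,0.0002,0.003,0,0,0],[-1,0,0,0.003,0,0,0],[-1,0,0,0.003,0,0,0],[-1,0,0,0.003,0,0,0],[-1,0,0,0.003,0,0,0],[-1,0,0,0.002,0,0,0],[-1,0,0,0,0,0,0],[-1,0,0,0,0,0,0]]'
```

```text
time: 31.5
tcp_pos: [0.5332, -0.2413, 0.0894]
orientation: [0.001, -0.142, 0.99, -0.0]
wrist_force: [0.3, -0.4, -6.4]
grip_width: 0.0604
gripper_force: 67.6
```

```bash
python3 -m jog '[[-1,0,0,0.002,0,0,0],[-1,0,0,0.002,0,0,0],[-1,0,0,0.002,0,0,0],[-1,0,0,0.002,0,0,0],[-1,0,0,0.002,0,0,0],[-1,0,0,0.001,0,0,0],[-1,0,0,0,0,0,0],[-1,0,0,0,0,0,0]]'
python3 -m jog '[[-1,0,0,0.0005,0,0,0],[-1,0,0,0,0,0,0],[-1,0,0,0.0005,0,0,0],[-1,0,0,0,0,0,0],[-1,0,0,0.0005,0,0,0],[-1,0,0,0,0,0,0],[-1,0,0,0,0,0,0],[-1,0,0,0,0,0,0]]'
```

```text
time: 32.5
tcp_pos: [0.5333, -0.2414, 0.0784]
orientation: [0.001, -0.142, 0.99, -0.0]
wrist_force: [3.8, -3.8, -4.6]
grip_width: 0.0603
gripper_force: 67.8
time: 33.5
tcp_pos: [0.5334, -0.2414, 0.0769]
orientation: [0.001, -0.142, 0.99, -0.0]
wrist_force: [4.9, -2.7, -4.1]
grip_width: 0.0604
gripper_force: 68.0
```

```bash
python3 -m jog '[[-1,-0.0003,-0.0004,0,0,0,0],[-1,0,0,0,0,0,0],[-1,0,0,0.0005,0,0,0],[-1,0,0,0,0,0,0],[-1,0,0,0.0005,0,0,0],[-1,0,0,0,0,0,0],[-1,0,0,0,0,0,0],[-1,0,0,0,0,0,0]]'
python3 -m jog '[[-1,0,0,0.0005,0,0,0],[-1,0,0,0,0,0,0],[-1,0,0,0,0,0,0],[-1,0,0,0,0,0,0],[-1,0,0,0,0,0,0],[-1,0,0,0,0,0,0],[-1,0,0,0,0,0,0],[-1,0,0,0,0,0,0]]'
```

```text
time: 34.5
tcp_pos: [0.5334, -0.2415, 0.0759]
orientation: [0.0, -0.142, 0.99, 0.0]
wrist_force: [-2.1, 1.2, 3.5]
grip_width: 0.0603
gripper_force: 68.7
time: 35.5
tcp_pos: [0.5334, -0.2415, 0.0758]
orientation: [0.0, -0.142, 0.99, 0.0]
wrist_force: [-5.7, 2.9, 12.2]
grip_width: 0.0603
gripper_force: 69.7
```

Contact at 0.0758 m. The expected value is 0.0672 + 0.008 + 0.0005 m from the slightly higher grip, so it is seated. Releasing.

```bash
python3 -m jog '[[0,0,0,0,0,0,0],[0.4,0,0,0,0,0,0],[0.8,0,0,0,0,0,0],[1,0,0,0,0,0,0],[1,0,0,0,0,0,0],[1,0,0,0,0,0,0],[1,0,0,-0.003,0,0,0],[1,0,0,-0.007,0,0,0]]'
python3 -m jog '[[1,0,0,-0.015,0,0,0],[1,0,0,-0.025,0,0,0],[1,0,0,-0.03,0,0,0],[1,0,0,-0.03,0,0,0],[1,0,0,-0.03,0,0,0],[1,0,0,-0.02,0,0,0],[1,0,0,0,0,0,0],[1,0,0,0,0,0,0]]'
python3 -m jog '[[1,0,0.03,0,0,0,0],[1,0,0.04,0,0,0,0],[1,0,0.04,0,0,0,0],[1,0,0.04,0,0,0,0],[1,0,0.04,0,0,0,0],[1,0,0.03,0,0,0,0],[1,0,0,0,0,0,0],[1,0,0,0,0,0,0]]'
cat > fin.py <<'E'
from m2 import *
from workcell import robot,viewer
T=viewer.camera("top");Sc=viewer.camera("scene");pickle.dump({"top":T,"scene":Sc},open("c5.pkl","wb"))
yaw=np.radians(16.3);ex=np.array([np.cos(yaw),np.sin(yaw),0]);ey=np.array([-ex[1],ex[0],0])
c=np.array([.5317,-.2435,.071])
GT=cv2.cvtColor(T["pixels"],cv2.COLOR_RGB2GRAY)
for nm,a,b in(("A",.045,0),("B",-.045,.0105),("C",-.045,-.0105)):
    u=proj(T,c+a*ex+b*ey+[0,0,.008]);h=hole(GT,*u,3.5);print(nm,"post expected",u.round(1),"dark at",np.round(h,1))
I=up(GT)
def prof(v,lo,hi,off):
    k=np.arange(lo,hi,.0005);w=[I[tuple(np.round((proj(T,c+off+a*v)+.5)*S-.5).astype(int)[::-1])] for a in k];return k,np.array(w,int)
for nm,v,off in(("+y",ey,0*ex),("-y",-ey,0*ex),("-x",-ex,.0*ey),("+x",ex,.0*ey)):
    L=.031 if "y" in nm else .07;k,w=prof(v,L-.012,L+.012,off);print(nm,w[::3].tolist())
b0=pickle.load(open("c0.pkl","rb"))
for n,cam,(x0,y0,x1,y1) in(("top",T,(270,160,322,225)),("scene",Sc,(236,188,290,252))):
    df=np.abs(cam["pixels"].astype(int)-b0[n]["pixels"])[y0:y1,x0:x1].max(2);print("bracket change",n,(df>40).sum(),df.mean().round(1))
s_=robot.sense();print(s_["tcp_pos"],s_["gripper_force"])
E
python3 fin.py
```

```text
time: 36.5
tcp_pos: [0.5334, -0.2416, 0.0855]
orientation: [0.0, -0.142, 0.99, 0.0]
wrist_force: [-0.7, -0.0, -0.0]
grip_width: 0.0856
gripper_force: 0.0
time: 37.5
tcp_pos: [0.5332, -0.2414, 0.2352]
orientation: [0.0, -0.142, 0.99, 0.0]
wrist_force: [-0.5, -0.0, -0.1]
grip_width: 0.0853
gripper_force: 0.0
time: 38.5
tcp_pos: [0.4715, -0.0309, 0.2349]
orientation: [0.0, -0.142, 0.99, -0.0]
wrist_force: [-0.3, 0.0, 0.1]
grip_width: 0.0854
gripper_force: 0.0
A post expected [393.5 161. ] dark at [393.6 161.4]
B post expected [401.2 198.7] dark at [400.1 199.2]
C post expected [409.5 196.2] dark at [408.4 196.7]
+y [209, 209, 210, 210, 210, 211, 211, 211, 212, 211, 212, 212, 214, 216, 216, 212]
-y [223, 223, 223, 223, 223, 224, 225, 221, 214, 198, 164, 135, 121, 114, 116, 117]
-x [223, 223, 223, 223, 223, 224, 226, 219, 187, 143, 119, 139, 182, 202, 204, 204]
+x [175, 174, 175, 175, 175, 174, 175, 172, 171, 170, 172, 172, 172, 172, 172, 172]
bracket change top 1868 55.4
bracket change scene 1226 30.1
[ 0.47169974 -0.03130101  0.23503276] 0.0
```

Posts show through the wide plate where expected. The arm now hides the bracket, so I move it clear to check.

```bash
python3 -m jog '[[1,0,0.04,-0.02,0,0,0],[1,0,0.05,-0.02,0,0,0],[1,0,0.05,-0.01,0,0,0],[1,0,0.05,0,0,0,0],[1,0,0.05,0,0,0,0],[1,0,0.05,0,0,0,0],[1,0,0.05,0,0,0,0],[1,0,0.04,0,0,0,0]]'
python3 -m jog '[[1,0,0,0,0,0,0],[1,0,0,0,0,0,0],[1,0,0,0,0,0,0],[1,0,0,0,0,0,0],[1,0,0,0,0,0,0],[1,0,0,0,0,0,0],[1,0,0,0,0,0,0],[1,0,0,0,0,0,0]]'
python3 fin.py
```

```text
time: 39.6
tcp_pos: [0.3648, 0.3355, 0.285]
orientation: [0.0, -0.142, 0.99, -0.0]
wrist_force: [0.9, -0.7, -0.8]
grip_width: 0.0854
gripper_force: 0.0
time: 40.6
tcp_pos: [0.3649, 0.3343, 0.2852]
orientation: [0.0, -0.142, 0.99, -0.0]
wrist_force: [0.1, -0.3, -1.0]
grip_width: 0.0855
gripper_force: 0.0
A post expected [393.5 161. ] dark at [392.7 161.7]
B post expected [401.2 198.7] dark at [400.1 199.2]
C post expected [409.5 196.2] dark at [408.4 196.7]
+y [222, 223, 223, 223, 224, 226, 228, 215, 191, 135, 104, 92, 102, 103, 104, 104]
-y [223, 222, 222, 222, 222, 223, 224, 220, 213, 198, 164, 134, 120, 113, 115, 117]
-x [223, 223, 223, 223, 224, 224, 225, 219, 186, 142, 118, 139, 181, 201, 203, 202]
+x [224, 223, 223, 223, 223, 224, 220, 212, 198, 178, 175, 181, 189, 193, 196, 197]
bracket change top 0 0.9
bracket change scene 0 2.1
[0.36491871 0.33429963 0.28515949] 0.0
```

```bash
python3 -c "
from workcell import robot
print(robot.sign_off())"
```

```text
the job is handed in; nothing more can be done
None
```

Both plates are over all three posts, the narrow on the seat and the wide flat on top; the bracket did not move, and I handed the job in at about 41 s of the 72 s.

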